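# Make up a water-test kit and a solids-sampling kit

## Task

Make up the two kits from the stock: the water-test tray (the one with three round recesses) gets the tall sample jar in its widest recess, the small beaker in the middle one and the dropper bottle in its narrowest, and the solids tray (one round recess and two notched rubber rails) gets the short sample jar in its recess and the tweezers lying flat across both rails, down in the notches with their middle between the rails. Seat everything upright and fully home, setting it down without dropping it or knocking anything over, and leave the large beaker and the amber bottle standing where they are.

Things in the scene. Friction and masses are not known exactly. Their poses are not given: they have to be found in the camera images.
- water_tray: Fixed tray: steel pan 100x248 mm (x, y), rim 14 mm high, white insert with top 20 mm above the table. Origin: centre of its underside, on the table; z up, y along its length. Three round recesses in a row at x = 0, floors 4 mm above the table (16 mm deep, 3 mm chamfer): 66 mm wide at y = +76 mm (tall jar), 56 mm at y = 0 (small beaker), 44 mm at y = -80 mm (dropper bottle).
- solids_tray: Fixed tray, same pan and origin. Short jar: 66 mm recess in a white insert (top 20, floor 4 mm above the table) at x = 0, y = +76 mm. Tweezers: two black rubber rails 10 mm thick across the pan at y = -6 and y = -82 mm, each with a notch 34 mm wide at x = 0, floor 22, shoulders 34 mm above the table; they lie along y, middle at x = 0, y = -44 mm, either way round. Between the rails: 66 mm free.
- tall_jar_mid (a point): Tall sample jar: white plastic with a white screw lid, 64 mm high; body 44 mm in diameter up to 46 mm, lid 48 mm in diameter above it. point at its centre, half-way up; its z axis points up. Loose.
- short_jar_mid (a point): Short sample jar: white plastic with a blue screw lid, 52 mm high; body 48 mm in diameter up to 37 mm, lid 52 mm in diameter above it. point at its centre, half-way up; its z axis points up. Loose.
- small_beaker_mid (a point): Small beaker: open clear glass, 58 mm high, 44 mm in diameter (45 mm with the lip), empty. Grasp it across the outside. point at its centre, half-way up; its z axis points up. Loose.
- dropper_bottle_mid (a point): Dropper bottle: slim brown bottle with a black rubber bulb, 102 mm high; round body 33 mm in diameter up to 70 mm. point at its centre, half-way up; its z axis points up. Loose.
- tweezers_mid (a point): Steel tweezers lying flat on the table, 128 mm long (along their y axis), at most 19 mm wide (x), 8 mm high; point at their centre, 4 mm above the table. Grasp across the width at the middle. Loose.
- large_beaker_mid (a point): Large beaker: open clear glass, 70 mm high, 53 mm in diameter. Stays where it stands among the stock; point at its centre. Loose.
- amber_bottle_mid (a point): Amber glass bottle with a white cap, 110 mm high, 52 mm in diameter. Stays where it stands among the stock; point at its centre. Loose.
Not all that is in view belongs to the job. Leave any pink or purple look-alike of the part that bears dropper_bottle_mid alone.

How it is judged:
By the outcome, as a careful person would: the job done as asked, in the order asked, and still so for the second after the job is handed in, with the robot touching nothing.
It also fails if it takes over 112 s, if anything falls off the work surface, if the arm or the gripper's body presses on something with over 40 N, if the wrist force passes 120 N, or if a joint passes its speed limit or range.

## Robot

A 7-joint arm with a two-finger parallel gripper is mounted at the origin on a cart in front of the work surface, level with it; the furniture and walls round the work are solid. World frame = base frame: x ahead of the robot, y to its left, z up, the work surface at z = 0. Lengths are in m, angles in degrees, forces in N, time in s.
With the tool pointing down it reaches from about 0.425 to 0.875 m from the base axis. Payload 4.7 kg.
Tool frame: the origin (TCP) lies between the finger pads; the fingertips stand env.finger_overhang ahead of it and the grasp point (between the pads) lies 5 mm behind it (env.finger_overhang is the distance from the TCP to the fingertips, in m); z points along the fingers, y is the line along which they close (so a half turn about z gives the same grasp; the last joint's range is limited). The gripper opens to 87 mm and grips with 3 to 60 N. Pads are 19 mm wide; open, the fingers measure 117 mm over their backs; the gripper's body (75 mm by 190 mm) begins 51 mm behind the grasp point.
Start: joints at [66.297, 18.392, -4.016, 83.108, 1.295, 78.541, -3.26], TCP at [0.27, -0.591, 0.237] pointing down, gripper open.
Joint ranges: [-163.93, 163.93], [-17.29, 119.83], [-79.2, 71.16], [3.27, 140.29], [-89.18, 269.18], [5.43, 117.66], [-154.24, 154.24]. Speed limits (degrees/s): [147.25, 147.25, 180, 180, 180, 180, 180].

## Interface

Orientations are given as [roll, pitch, yaw] about the fixed x, y, z axes, in that order (R = Rz(yaw) Ry(pitch) Rx(roll)).
In Python, from cell import telemetry, eyes, env, models gives the robot as it stands. The module is installed in compiled form; this text tells all that it offers.
- The arm moves only by the tool drive_tool, never from a script. Its arguments are lists of equal length, an entry for each row: "angular": the turn, a rotation vector about the tool's x, y, z in rad, a list of three; "delta_pos": the shift along the tool's x, y, z in cm, a list of three; "gripper": the finger opening in cm, from 0 to 8.7. A call has 1 to 20 rows; each row shifts and turns the commanded pose from where the row before left it, along the tool's axes as they then stand; what a row does not reach is not made up. A row lasts 1/10 s, in which the tool goes at most 50 mm and 8.59 degrees, less where a joint would pass 70% of its speed; a pose out of reach is approached as far as the arm can. A call with a gripper value outside its range is refused whole. The fingers move at their own pace and stop on an object; "squeeze" is the grip in N (left out, the last holds). Time passes only in rows, so rows that do not move let the fingers close. It gives the time, the measured TCP pose, the force, the opening and the grip force at its end, in the units of the state.
- telemetry.get_obs(): the state, without advancing time (a new reading comes with each control period).
- eyes.read_camera(name): name is "scene" or "top" or "wrist"; returns a dict with "pixels" (420x560x3 uint8, red, green, blue), "mtx" (3x3 intrinsics, pixels), "origin" and "orientation" of the camera in the world. Camera axes: x right, y down, z forward; pixel columns grow to the right and rows downward; lengths in m; the calibration is good to about 2 mm. The wrist camera is an equidistant fisheye: a pixel r from the principal point sees the ray r / f radians off the axis. A picture is of the moment at which its call begins. There is no depth.
- env.sign_off(): hands the job in; it is judged then, once.
Trained networks look in a picture, given as the dict that the camera call returned (one of the last four; its "shot" number tells which), for a name from the list of things; names that differ only in an ending like _2 or _b are one class to them, and where a whole thing is asked for, a point or a joint stands for the part that bears it (a point fixed in the world has none). Each returns a list of dicts, best first, with "p" (0 to 1); they miss things now and then, are a little off and sometimes report something else, mostly with a low value. They report only what shows in the picture. A call takes as long as a camera call. They do not tell look-alikes from the thing itself.
- models.search_frame(picture, target): "centre" ([column, row] in pixels, amid what is visible of it).
- models.cut_out(picture, target): "pixels" (420x560 bool, what is visible of it) and "centre" ([column, row] in pixels, amid what is visible of it).
The state is a dict: "time_s": time; "qpos": joint angles; "joint_velocities": joint speeds; "effort": joint torques, N m; "tool_pos": TCP position; "tool_rot": TCP orientation; "force": force on the tool from outside, world axes, zero at the start; "wrist_torque": the same for the moment, N m; "grip_width": finger opening in m; "grasp_force": force on a finger pad.
Only numpy, scipy, OpenCV 4.12 (cv2) and the standard library are available. Lean on these libraries where they do the work, as an engineer would, in place of code of your own. Each camera call takes 0.05 s, during which the arm holds its last target. There are 200 camera calls.

## Working session

There is one attempt and no reset: what is moved stays moved. The work goes in short steps, Python scripts to look and compute and a tool call to move; the robot and the scene stay as the last step left them, time stands still between calls to the robot, and variables do not carry over. Pictures are saved under pics/ and viewed, at most 14 in all, crops included, and the job is handed in when it is done.

Besides the shell and the picture viewer there is one more tool, called as a command line: name --argument value ..., lists and objects as JSON in quotes. drive_tool: Moves the arm, as the interface text tells. Its arguments: {"type":"object","properties":{"angular":{"type":"array","items":{"type":"array","items":{"type":"number"}}},"delta_pos":{"type":"array","items":{"type":"array","items":{"type":"number"}}},"gripper":{"type":"array","items":{"type":"number"}},"squeeze":{"type":"number"}},"required":["angular","delta_pos","gripper"]}

```bash
mkdir -p pics
cat > h.py <<'E'
import numpy as np, cv2
from cell import telemetry, eyes, env, models
from scipy.spatial.transform import Rotation as R
def rot(o):
    o=np.array(o,float)
    if o.shape==(3,3): return o
    if o.shape==(4,): return R.from_quat(o).as_matrix()
    return R.from_euler('xyz',o,degrees=True).as_matrix()
def ray(c,px,fish=False):
    K=np.array(c['mtx']); d=np.array([(px[0]-K[0,2])/K[0,0],(px[1]-K[1,2])/K[1,1],1.])
    if fish:
        r=np.hypot(d[0],d[1]); d=np.array([d[0]/r*np.sin(r),d[1]/r*np.sin(r),np.cos(r)]) if r>0 else np.array([0,0,1.])
    return rot(c['orientation'])@d
def at(c,px,z,fish=False):
    d=ray(c,px,fish);o=np.array(c['origin']);return o+d*(z-o[2])/d[2]
def proj(c,P):
    p=rot(c['orientation']).T@(np.array(P)-np.array(c['origin'])); K=np.array(c['mtx'])
    return (K@(p/p[2]))[:2]
def save(c,n): cv2.imwrite('pics/'+n,c['pixels'][:,:,::-1])
E
python3 - <<'E'
from h import *
print(telemetry.get_obs(),env.finger_overhang)
H={'water_tray':.02,'solids_tray':.02,'tall_jar_mid':.032,'short_jar_mid':.026,'small_beaker_mid':.029,'dropper_bottle_mid':.051,'tweezers_mid':.004,'large_beaker_mid':.035,'amber_bottle_mid':.055}
for n in ['top','scene']:
    c=eyes.read_camera(n); save(c,n+'0.png'); print(n,c['origin'],c['orientation'],c['mtx'])
    for k,z in H.items():
        print(k,[(round(d['p'],2),np.round(d['centre']),np.round(at(c,d['centre'],z)[:2],3)) for d in models.search_frame(c,k)[:4]])
E
```

```text
{'time_s': 0.0, 'qpos': array([66.2974463 , 18.43721267, -4.01612121, 83.17614227,  1.29456477,
       78.54210496, -3.26189871]), 'joint_velocities': array([-0.03584278, -0.07892072,  0.09208411,  0.03182742,  0.05794722,
       -0.02210607, -0.01355685]), 'effort': array([-4.98085483e-04, -4.91291392e+01, -4.04096385e-01, -3.12528384e+01,
       -6.39036368e-02,  4.38928034e-02,  1.81639948e-04]), 'tool_pos': array([ 0.26939407, -0.59094642,  0.23547165]), 'tool_rot': array([-1.79889766e+02,  5.32069527e-03,  2.45109099e+01]), 'force': array([ 0.03947563,  0.14070092, -0.09049761]), 'wrist_torque': array([-0.03642935,  0.0347899 ,  0.027073  ]), 'grasp_force': 0.0, 'grip_width': 0.08694606964050167} 0.014
top [ 0.41997533 -0.05240277  0.90765199] [-168.10357421    0.20875993  -81.27684895] [[387.93497744   0.         279.19133479]
 [  0.         387.93497744 206.01363476]
 [  0.           0.           1.        ]]
water_tray [(0.62, array([159., 242.]), array([0.48 , 0.239])), (0.55, array([238., 179.]), array([0.653, 0.085]))]
solids_tray [(0.7, array([387., 287.]), array([ 0.457,
[... 846 characters left out ...]
[(0.86, array([374., 204.]), array([ 0.453, -0.265])), (0.16, array([325., 244.]), array([ 0.48 , -0.009]))]
tall_jar_mid [(0.58, array([278., 212.]), array([ 0.641, -0.08 ]))]
short_jar_mid [(0.68, array([297., 186.]), array([ 0.681, -0.261]))]
small_beaker_mid [(0.54, array([292., 202.]), array([ 0.64 , -0.154]))]
dropper_bottle_mid [(0.86, array([216., 247.]), array([0.658, 0.16 ])), (0.83, array([188., 239.]), array([0.733, 0.162])), (0.58, array([211., 278.]), array([0.6  , 0.259]))]
tweezers_mid [(0.56, array([326., 245.]), array([ 0.488, -0.035]))]
large_beaker_mid [(0.96, array([239., 237.]), array([0.655, 0.078]))]
amber_bottle_mid [(0.8, array([263., 225.]), array([0.617, 0.034]))]
```

View pics/top0.png

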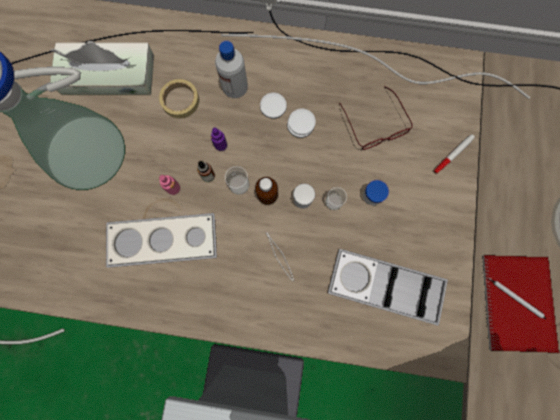

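View pics/scene0.png

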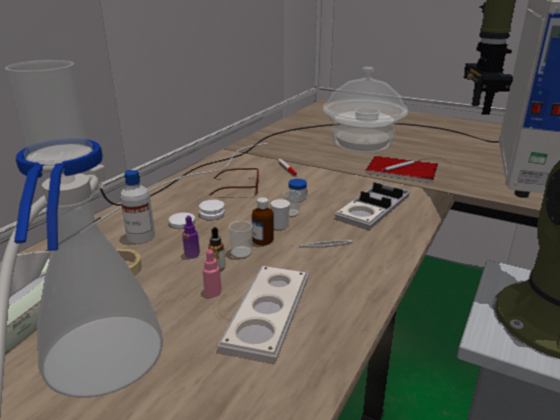

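The top view shows the stock row: dropper (205,171), large beaker (236,180), amber (267,190), tall jar (304,194), small beaker (335,198), short jar (376,191). The tweezers run from (267,235) to (293,280). The water tray is at (160,240) with its wide recess to the left, and the solids tray is at (387,287). The pink (169,184) and purple (218,139) look-alikes are to be left alone. The scene view agrees.

```bash
cat >> h.py <<'E'
from scipy.optimize import fsolve, least_squares
t=np.linspace(0,2*np.pi,40)
def hull(c,x,y,segs):
    P=[proj(c,[x+r*np.cos(a),y+r*np.sin(a),z]) for r,z in segs for a in t]
    return cv2.convexHull(np.float32(P))
def cen(h):
    m=cv2.moments(h); return np.array([m['m10']/m['m00'],m['m01']/m['m00']])
def fitcyl(c,mask,segs,g):
    ys,xs=np.nonzero(mask); m=np.array([xs.mean(),ys.mean()])
    s=fsolve(lambda q:cen(hull(c,q[0],q[1],segs))-m,g)
    return s,len(xs),cv2.contourArea(hull(c,s[0],s[1],segs))
E
python3 - <<'E'
from h import *
S={'tall_jar_mid':([(.022,0),(.024,.046),(.024,.064)],(.64,-.07)),'short_jar_mid':([(.024,0),(.026,.037),(.026,.052)],(.65,-.25)),'small_beaker_mid':([(.022,0),(.0225,.058)],(.63,-.145)),
'dropper_bottle_mid':([(.0165,0),(.0165,.07),(.007,.102)],(.65,.155)),'large_beaker_mid':([(.0265,0),(.0265,.07)],(.65,.08)),'amber_bottle_mid':([(.026,0),(.026,.07),(.014,.11)],(.62,.01))}
for n in ['top','scene']:
    c=eyes.read_camera(n); print(n)
    for k,(s,g) in S.items():
        for d in models.cut_out(c,k)[:3]:
            f=fitcyl(c,d['pixels'],s,g); print(k,round(d['p'],2),np.round(d['centre']),np.round(f[0],4),f[1],f[2])
    for k in ['water_tray','solids_tray']:
        for d in models.cut_out(c,k)[:2]:
            ys,xs=np.nonzero(d['pixels']); P=np.array([at(c,(x,y),.015)[:2] for x,y in zip(xs,ys)])
            print(k,round(d['p'],2),cv2.minAreaRect(np.float32(P*1000)),P.mean(0))
    for d in models.cut_out(c,'tweezers_mid')[:2]:
        ys,xs=np.nonzero(d['pixels']); P=np.array([at(c,(x,y),.005)[:2] for x,y in zip(xs,ys)]);print('tw',d['p'],cv2.minAreaRect(np.float32(P*1000)),P.mean(0),len(P))
    if n=='top':
        cv2.imwrite('pics/crop.png',np.hstack([cv2.resize(c['pixels'][205:275,95:225,::-1],None,fx=3,fy=4.5 and 3,interpolation=2),cv2.resize(c['pixels'][245:325+0,325:450,::-1],None,fx=3,fy=3,interpolation=2)[:210]]))
        cv2.imwrite('pics/crop2.png',cv2.resize(c['pixels'][220:330,255:455,::-1],None,fx=4,fy=4,interpolation=2))
E
```

```text
top
tall_jar_mid 0.55 [303. 197.] [ 0.6308 -0.0744] 390 438.58952865493484
short_jar_mid 0.7 [374. 191.] [ 0.6665 -0.2377] 472 518.516349329846
small_beaker_mid 0.72 [333. 200.] [ 0.6379 -0.1471] 359 408.7796884945128
dropper_bottle_mid 0.84 [206. 172.] [0.6556 0.1612] 263 304.2799330020789
dropper_bottle_mid 0.75 [170. 189.] [0.6115 0.2375] 279 328.78815473616123
dropper_bottle_mid 0.5 [217. 141.] [0.7356 0.1445] 281 319.32781711255666
large_beaker_mid 0.82 [238. 179.] [0.6463 0.0844] 517 591.8421729395632
amber_bottle_mid 0.76 [266. 193.] [0.6306 0.0127] 479 551.1118401201675
amber_bottle_mid 0.26 [387. 286.] [0.62 0.01] 5334 546.9975385484286
water_tray 0.74 ((651.1510009765625, 88.3862533569336), (71.19972229003906, 54.952842712402344), 24.99167823791504) [0.65185483 0.08773849]
water_tray 0.73 ((484.7112731933594, 237.59637451171875), (104.64134216308594, 252.57313537597656), 13.754585266113281) [0.48424418 0.23685851]
solids_tray 0.55 ((459.33074951171875, -290.51153564453125), (252.34486389160156, 105.96812438964844), 82.51984405517578) [ 0.4588306  -0.29152605]
scene
tall_jar
[... 613 characters left out ...]
6917114257812), (107.74484252929688, 265.5685729980469), 13.888566017150879) [0.47953986 0.26050144]
solids_tray 0.56 ((460.5565490722656, -279.59619140625), (281.32684326171875, 122.7622299194336), 83.9105224609375) [ 0.45879531 -0.2693841 ]
tw 0.79 ((489.74407958984375, -37.25789260864258), (118.9388427734375, 24.828746795654297), 37.3532829284668) [ 0.48796784 -0.0388203 ] 231
tw 0.71 ((661.890625, -122.35066223144531), (52.23162078857422, 173.04788208007812), 28.832765579223633) [ 0.66116841 -0.1258125 ] 479h.py:29: RuntimeWarning: The iteration is not making good progress, as measured by the 
 improvement from the last ten iterations.
  s=fsolve(lambda q:cen(hull(c,q[0],q[1],segs))-m,g)
```

View pics/crop2.png

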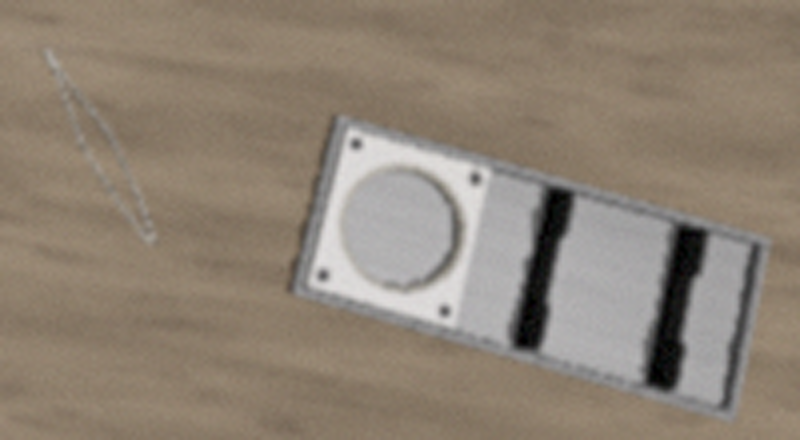

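View pics/crop.png

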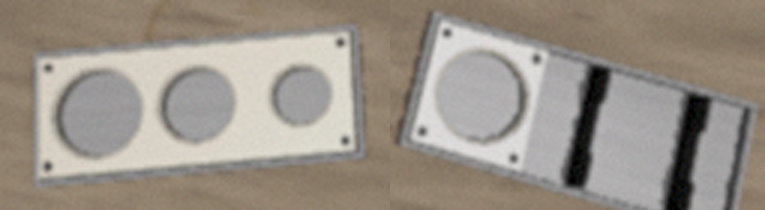

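drive_tool --angular '[[0, 0, -0.143], [0, 0, -0.143], [0, 0, -0.143], [0, 0, -0.143], [0, 0, -0.143], [0, 0, -0.143], [0, 0, -0.143], [0, 0, -0.143], [0, 0, 0], [0, 0, 0], [0, 0, 0], [0, 0, 0], [0, 0, 0], [0, 0, 0], [0, 0, 0], [0, 0, 0], [0, 0, 0], [0, 0, 0], [0, 0, 0], [0, 0, 0]]' --delta_pos '[[0, 0, 0], [0, 0, 0], [0, 0, 0], [0, 0, 0], [0, 0, 0], [0, 0, 0], [0, 0, 0], [0, 0, 0], [2, 1.5, 0], [4, 2.8, 0], [4, 2.8, 0], [4, 2.8, 0], [4, 2.8, 0], [4, 2.8, 0], [4, 2.8, 0], [4, 2.8, 0], [4, 2.8, 0], [4, 2.8, 0], [2, 1.5, 0], [0, 0, 0]]' --gripper '[8.7, 8.7, 8.7, 8.7, 8.7, 8.7, 8.7, 8.7, 8.7, 8.7, 8.7, 8.7, 8.7, 8.7, 8.7, 8.7, 8.7, 8.7, 8.7, 8.7]' --squeeze 15

```text
time_s: 4.0
tool_pos: [0.5537, -0.1855, 0.2369]
tool_rot: [179.9, -0.1, 90.5]
force: [-0.4, -0.0, -0.1]
grip_width: 0.0872
grasp_force: 0.0
```

Run:
```python
from h import *
o=telemetry.get_obs(); print(o['time_s'],o['tool_pos'],o['tool_rot'])
w=eyes.read_camera('wrist'); save(w,'w0.png'); print(w['origin'],w['orientation'],w['mtx'])
for k,z in {'tall_jar_mid':.032,'short_jar_mid':.026,'small_beaker_mid':.029,'large_beaker_mid':.035,'amber_bottle_mid':.055,'tweezers_mid':.004}.items():
    print(k,[(round(d['p'],2),np.round(d['centre']),np.round(at(w,d['centre'],z,True)[:2],4)) for d in models.search_frame(w,k)[:3]])
c=eyes.read_camera('top')
# trays from picked rim corners (z=.014)
f2=lambda u,v:(255+u/4-.4,220+v/4-.4); f1=lambda u,v:(95+u/3-.33,205+v/3-.33)
for nm,q,f,cir in [('water',[(38,53),(357,27),(362,157),(38,184)],f1,[(98,113),(198,104),(302,96)]),('solids',[(338,116),(770,238),(735,418),(293,292)],f2,[(400,228)])]:
    P=np.array([at(c,f(*a),.014)[:2] for a in q]); print(nm,P.mean(0),cv2.minAreaRect(np.float32(P*1000)),[np.round(at(c,f(*a),.02)[:2],4) for a in cir])
```

```text
4.0 [ 0.55370066 -0.18551212  0.23685964] [ 1.79896782e+02 -1.29285103e-01  9.05448361e+01]
[ 0.55293959 -0.10790418  0.38433539] [ 1.63588009e+02 -8.69834176e-02  6.12769019e-01] [[325.1922621    0.         276.74637873]
 [  0.         325.1922621  208.06621507]
 [  0.           0.           1.        ]]
tall_jar_mid [(0.74, array([353.,  88.]), array([ 0.6354, -0.0757]))]
short_jar_mid [(0.76, array([373., 225.]), array([ 0.6704, -0.2339]))]
small_beaker_mid [(0.65, array([355., 152.]), array([ 0.6408, -0.147 ]))]
large_beaker_mid []
amber_bottle_mid [(0.74, array([350.,  13.]), array([0.6275, 0.0029])), (0.47, array([213., 224.]), array([ 0.4852, -0.2238]))]
tweezers_mid [(0.8, array([243.,  42.]), array([ 0.5141, -0.0215])), (0.51, array([354.,  87.]), array([ 0.6428, -0.0716]))]
water [0.48601012 0.23777474] ((485.99517822265625, 237.7510986328125), (101.43231964111328, 248.81646728515625), 13.436159133911133) [array([0.4674, 0.311 ]), array([0.4858, 0.2367]), array([0.5039, 0.159 ])]
solids [ 0.46099773 -0.29026481] ((460.7225341796875, -290.20404052734375), (251.72152709960938, 102.76986694335938), 82.80733489990234) [array([ 0.4695, -0.2132])]
```

View pics/w0.png

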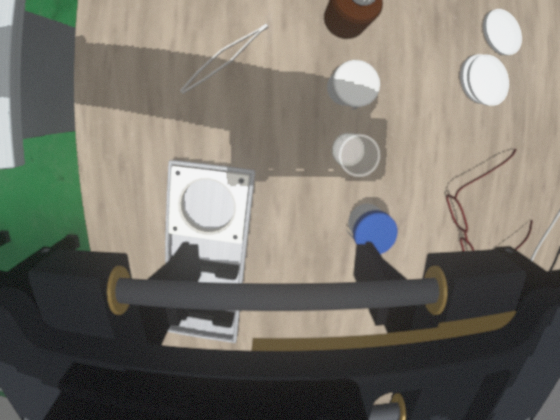

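drive_tool --angular '[[0, 0, 0], [0, 0, 0], [0, 0, 0], [0, 0, 0], [0, 0, 0], [0, 0, 0], [0, 0, 0], [0, 0, 0], [0, 0, 0], [0, 0, 0], [0, 0, 0], [0, 0, 0], [0, 0, 0], [0, 0, 0], [0, 0, 0], [0, 0, 0]]' --delta_pos '[[3.7, 2.64, 0], [3.7, 2.64, 0], [3.7, 2.64, 0], [0, 0, 4], [0, 0, 4], [0, 0, 4], [0, 0, 3], [0, 0, 2], [0, 0, 1.5], [0, 0, 0.5], [0, 0, 0], [0, 0, 0], [0, 0, 0], [0, 0, 0], [0, 0, 0], [0, 0, 0]]' --gripper '[8.7, 8.7, 8.7, 8.7, 8.7, 8.7, 8.7, 8.7, 8.7, 8.7, 8.7, 4.2, 4.2, 4.2, 4.2, 4.2]' --squeeze 15

```text
time_s: 6.0
tool_pos: [0.6305, -0.0801, 0.0469]
tool_rot: [180.0, 0.0, 90.1]
force: [-0.1, -0.2, 0.1]
grip_width: 0.055
grasp_force: 0.0
```

drive_tool --angular '[[0, 0, 0], [0, 0, 0], [0, 0, 0], [0, 0, 0], [0, 0, 0]]' --delta_pos '[[0.5, 0.2, 0], [0, 0, 0], [0, 0, 0], [0, 0, 0], [0, 0, 0]]' --gripper '[5.6, 5.6, 4.2, 4.2, 4.2]' --squeeze 15

```text
time_s: 6.5
tool_pos: [0.6323, -0.0751, 0.0465]
tool_rot: [-180.0, 0.0, 90.1]
force: [-0.3, 0.7, -0.4]
grip_width: 0.0463
grasp_force: 15.0
```

drive_tool --angular '[[0, 0, 0], [0, 0, 0], [0, 0, 0], [0, 0, 0], [0, 0, 0], [0, 0, 0], [0, 0, 0], [0, 0, 0], [0, 0, 0], [0, 0, 0], [0, 0, 0], [0, 0, 0], [0, 0, 0], [0, 0, 0], [0, 0, 0], [0, 0, 0], [0, 0, 0]]' --delta_pos '[[0, 0, -1], [0, 0, -3], [0, 0, -4], [0, 0, -4], [0, 0, -2], [1.9, -0.8, 0], [3.8, -1.6, 0], [3.8, -1.6, 0], [3.8, -1.6, 0], [3.8, -1.6, 0], [3.8, -1.6, 0], [3.8, -1.6, 0], [3.8, -1.6, 0], [3.8, -1.6, 0], [3.8, -1.6, 0], [2.5, -1.2, 0], [0, 0, 0]]' --gripper '[4.2, 4.2, 4.2, 4.2, 4.2, 4.2, 4.2, 4.2, 4.2, 4.2, 4.2, 4.2, 4.2, 4.2, 4.2, 4.2, 4.2]'

```text
time_s: 8.2
tool_pos: [0.4625, 0.3164, 0.1858]
tool_rot: [-179.8, -0.1, 90.6]
force: [-0.6, 0.6, -1.8]
grip_width: 0.0465
grasp_force: 15.0
```

drive_tool --angular '[[0, 0, 0], [0, 0, 0], [0, 0, 0], [0, 0, 0], [0, 0, 0], [0, 0, 0], [0, 0, 0]]' --delta_pos '[[-0.5, 0.5, 1], [0, 0, 3], [0, 0, 3], [0, 0, 2], [0, 0, 1], [0, 0, 0], [0, 0, 0]]' --gripper '[4.2, 4.2, 4.2, 4.2, 4.2, 4.2, 4.2]'

```text
time_s: 8.9
tool_pos: [0.4735, 0.3053, 0.0868]
tool_rot: [180.0, -0.0, 90.0]
force: [0.6, -0.3, -0.7]
grip_width: 0.0463
grasp_force: 15.0
```

drive_tool --angular '[[0, 0, 0], [0, 0, 0], [0, 0, 0], [0, 0, 0], [0, 0, 0], [0, 0, 0]]' --delta_pos '[[0.55, -0.55, 0], [0, 0, 1.5], [0, 0, 1.2], [0, 0, 0.5], [0, 0, 0], [0, 0, 0]]' --gripper '[4.2, 4.2, 4.2, 4.2, 4.2, 4.2]'

```text
time_s: 9.5
tool_pos: [0.4674, 0.3112, 0.0543]
tool_rot: [-180.0, 0.0, 90.1]
force: [-0.4, 0.6, -0.6]
grip_width: 0.0464
grasp_force: 15.0
```

drive_tool --angular '[[0, 0, 0], [0, 0, 0], [0, 0, 0], [0, 0, 0], [0, 0, 0]]' --delta_pos '[[0, 0, 0.2], [0, 0, 0.1], [0, 0, 0.1], [0, 0, 0], [0, 0, 0]]' --gripper '[4.2, 4.2, 4.2, 4.2, 4.2]'

```text
time_s: 10.0
tool_pos: [0.4675, 0.3113, 0.0506]
tool_rot: [180.0, 0.0, 90.1]
force: [0.1, 0.3, 0.3]
grip_width: 0.046
grasp_force: 15.0
```

drive_tool --angular '[[0, 0, 0], [0, 0, 0], [0, 0, 0]]' --delta_pos '[[0, 0, 0.1], [0, 0, 0], [0, 0, 0]]' --gripper '[4.2, 4.2, 4.2]'

```text
time_s: 10.3
tool_pos: [0.4676, 0.3115, 0.0504]
tool_rot: [180.0, 0.0, 90.1]
force: [-1.5, -1.0, 5.1]
grip_width: 0.0462
grasp_force: 15.0
```

drive_tool --angular '[[0, 0, 0], [0, 0, 0], [0, 0, 0], [0, 0, 0], [0, 0, 0], [0, 0, 0], [0, 0, 0], [0, 0, 0], [0, 0, 0], [0, 0, 0], [0, 0, 0], [0, 0, 0], [0, 0, 0], [0, 0, 0], [0, 0, 0], [0, 0, 0], [0, 0, 0], [0, 0, 0], [0, 0, 0], [0, 0, 0]]' --delta_pos '[[0, 0, 0], [0, 0, 0], [0, 0, 0], [0, 0, -2], [0, 0, -4], [0, 0, -4], [0, 0, -3], [-2, 0.74, 0], [-4, 1.48, 0], [-4, 1.48, 0], [-4, 1.48, 0], [-4, 1.48, 0], [-4, 1.48, 0], [-4, 1.48, 0], [-4, 1.48, 0], [-4, 1.48, 0], [-4, 1.48, 0], [-4, 1.48, 0], [-3.8, 1.41, 0], [0, 0, 0]]' --gripper '[6.5, 6.5, 6.5, 6.5, 6.5, 6.5, 6.5, 6.5, 6.5, 6.5, 6.5, 6.5, 6.5, 6.5, 6.5, 6.5, 6.5, 6.5, 6.5, 6.5]'

```text
time_s: 12.3
tool_pos: [0.6376, -0.1556, 0.1782]
tool_rot: [-180.0, 0.2, 89.5]
force: [-0.2, -1.5, -0.1]
grip_width: 0.0653
grasp_force: 0.0
```

Run:
```python
from h import *
c=eyes.read_camera('scene'); cv2.imwrite('pics/s1.png',cv2.resize(c['pixels'][150:370,170:450,::-1],None,fx=2.5,fy=2.5,interpolation=2))
w=eyes.read_camera('wrist'); save(w,'w1.png')
for k,s,g in [('small_beaker_mid',.058,0),('short_jar_mid',.052,0)]:
    print(k,[(d['p'],d['centre'],at(w,d['centre'],s/2,True)) for d in models.search_frame(w,k)[:2]])
o=telemetry.get_obs(); print(o['time_s'],o['tool_pos'],o['tool_rot'])
```

```text
small_beaker_mid [(0.71, [276.4, 199.7], array([ 0.6369549 , -0.15312034,  0.029     ]))]
short_jar_mid [(0.71, [305.9, 263.8], array([ 0.66691028, -0.22205608,  0.026     ]))]
12.5 [ 0.63722921 -0.14478959  0.17931131] [-1.79973351e+02 -6.70004583e-02  9.01628340e+01]
```

View pics/s1.png

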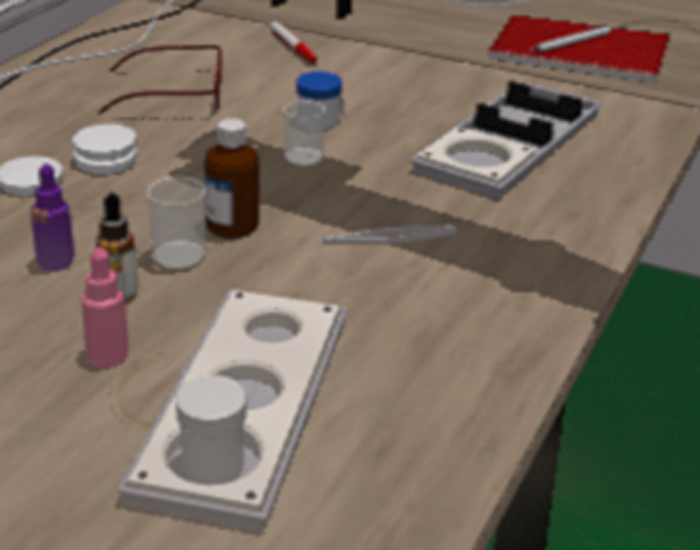

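The tall jar stands in the wide recess (crop 212,430). Next is the small beaker.

drive_tool --angular '[[0, 0, 0], [0, 0, 0], [0, 0, 0], [0, 0, 0], [0, 0, 0], [0, 0, 0], [0, 0, 0], [0, 0, 0], [0, 0, 0], [0, 0, 0], [0, 0, 0], [0, 0, 0], [0, 0, 0]]' --delta_pos '[[-0.4, 0, 2], [0, 0, 4], [0, 0, 4], [0, 0, 2.5], [0, 0, 1.2], [0, 0, 0.5], [0, 0, 0], [0, 0, 0], [0, 0, 0], [0, 0, 0], [0, 0, 0], [0, 0, 0], [0, 0, 0]]' --gripper '[6.5, 6.5, 6.5, 6.5, 6.5, 6.5, 6.5, 6.5, 4, 4, 4, 4, 4]' --squeeze 10

```text
time_s: 13.8
tool_pos: [0.6377, -0.1507, 0.0379]
tool_rot: [180.0, 0.0, 90.1]
force: [0.6, -0.5, 0.7]
grip_width: 0.043
grasp_force: 9.9
```

drive_tool --angular '[[0, 0, 0], [0, 0, 0], [0, 0, 0], [0, 0, 0], [0, 0, 0], [0, 0, 0], [0, 0, 0], [0, 0, 0], [0, 0, 0], [0, 0, 0], [0, 0, 0], [0, 0, 0], [0, 0, 0], [0, 0, 0], [0, 0, 0], [0, 0, 0], [0, 0, 0], [0, 0, 0], [0, 0, 0], [0, 0, 0]]' --delta_pos '[[0, 0, -1], [0, 0, -4], [0, 0, -4], [0, 0, -4], [2, -0.8, 0], [4, -1.56, 0], [4, -1.56, 0], [4, -1.56, 0], [4, -1.56, 0], [4, -1.56, 0], [4, -1.56, 0], [4, -1.56, 0], [4, -1.56, 0], [3, -1.2, 0], [1.8, -0.69, 0], [0, 0, 2], [0, 0, 4], [0, 0, 2], [0, 0, 0], [0, 0, 0]]' --gripper '[4, 4, 4, 4, 4, 4, 4, 4, 4, 4, 4, 4, 4, 4, 4, 4, 4, 4, 4, 4]'

```text
time_s: 15.8
tool_pos: [0.4855, 0.2376, 0.0883]
tool_rot: [180.0, -0.0, 90.1]
force: [-0.4, 0.4, -0.3]
grip_width: 0.043
grasp_force: 10.0
```

Run:
```python
from h import *
w=eyes.read_camera('wrist'); cv2.imwrite('pics/w2.png',cv2.resize(w['pixels'][90:330,140:420,::-1],None,fx=2.5,fy=2.5,interpolation=2))
print(w['origin'],w['orientation'])
# expected pixel of recess centre / TCP axis
K=np.array(w['mtx'])
def pf(P):
    p=rot(w['orientation']).T@(np.array(P)-np.array(w['origin'])); th=np.arctan2(np.hypot(p[0],p[1]),p[2]); u=p[:2]/np.hypot(p[0],p[1])*th
    return u*K[0,0]+K[:2,2]
for P in [(.486,.237,.02),(.4855,.2376,.051+.058),(.4855,.2376,.051)]: print((pf(P)-[140,90])*2.5)
```

```text
[0.48561045 0.31549739 0.23563625] [ 1.63471789e+02 -4.45908119e-04  1.40730618e-01]
[342.55744532 344.47047212]
[340.191166   508.97396937]
[340.63332715 385.21529978]
```

View pics/w2.png

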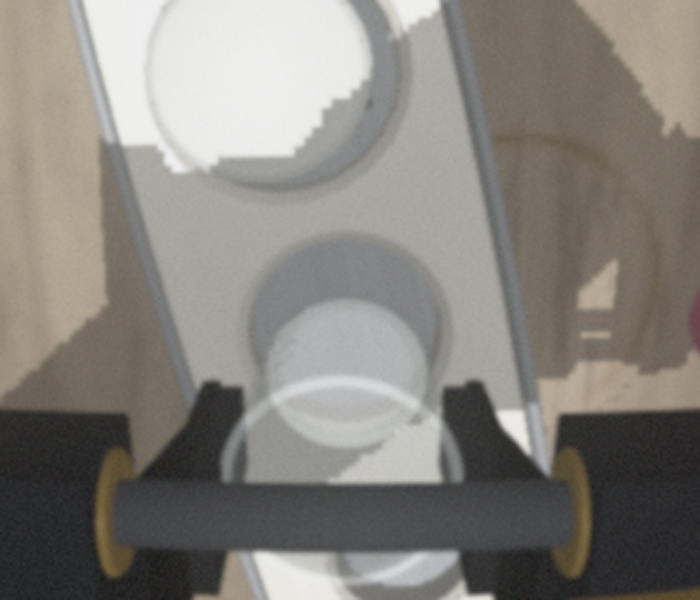

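Relative to the recess, the beaker is aligned: both appear shifted by the same small calibration offset, with the beaker bottom at (347,372) and the recess at (347,328). I'll lower it.

drive_tool --angular '[[0, 0, 0], [0, 0, 0], [0, 0, 0], [0, 0, 0], [0, 0, 0], [0, 0, 0], [0, 0, 0], [0, 0, 0]]' --delta_pos '[[0, 0, 1.5], [0, 0, 1.2], [0, 0, 0.8], [0, 0, 0.5], [0, 0, 0.3], [0, 0, 0.2], [0, 0, 0], [0, 0, 0]]' --gripper '[4, 4, 4, 4, 4, 4, 4, 4]'

```text
time_s: 16.65
tool_pos: [0.4855, 0.2374, 0.0428]
tool_rot: [180.0, -0.0, 90.1]
force: [-0.0, 0.7, 0.2]
grip_width: 0.0433
grasp_force: 10.0
```

drive_tool --angular '[[0, 0, 0], [0, 0, 0], [0, 0, 0], [0, 0, 0]]' --delta_pos '[[0, 0, 0.1], [0, 0, 0.1], [0, 0, 0], [0, 0, 0]]' --gripper '[4, 4, 4, 4]'

```text
time_s: 17.05
tool_pos: [0.4861, 0.2376, 0.0414]
tool_rot: [179.9, -0.0, 90.1]
force: [-1.3, -0.9, 5.3]
grip_width: 0.0429
grasp_force: 10.0
```

drive_tool --angular '[[0, 0, 0], [0, 0, 0], [0, 0, 0], [0, 0, 0], [0, 0, 0], [0, 0, 0], [0, 0, 0], [0, 0, 0], [0, 0, 0], [0, 0, 0], [0, 0, 0], [0, 0, 0], [0, 0, 0], [0, 0, 0], [0, 0, 0], [0, 0, 0]]' --delta_pos '[[0, 0, 0], [0, 0, 0], [0, 0, 0], [0, 0, -2], [0, 0, -4], [0, 0, -4], [0, 0, -4], [0, 0, -1], [-1.5, 3.3, 0], [-1.5, 3.3, 0], [-1.5, 3.3, 0], [-1.5, 3.3, 0], [-1.5, 2.5, 0], [-0.4, 1.2, 0], [0, 0, 0], [0, 0, 0]]' --gripper '[6, 6, 6, 6, 6, 6, 6, 6, 6, 6, 6, 6, 6, 6, 6, 6]'

```text
time_s: 18.65
tool_pos: [0.6529, 0.1601, 0.19]
tool_rot: [-179.9, -0.0, 90.2]
force: [0.4, 0.5, 1.1]
grip_width: 0.0599
grasp_force: 0.0
```

Run:
```python
from h import *
o=telemetry.get_obs(); print(o['time_s'],o['tool_pos'],o['tool_rot'])
w=eyes.read_camera('wrist'); save(w,'w3.png')
K=np.array(w['mtx'])
def pf(P):
    p=rot(w['orientation']).T@(np.array(P)-np.array(w['origin'])); th=np.arctan2(np.hypot(p[0],p[1]),p[2]); u=p[:2]/np.hypot(p[0],p[1])*th
    return u*K[0,0]+K[:2,2]
print(pf((.656,.159,.102)),pf((.656,.159,.07)),pf((.656,.159,.035)),pf((.656,.169,.07)))
print([(d['p'],d['centre'],at(w,d['centre'],.055,True)) for d in models.search_frame(w,'dropper_bottle_mid')])
```

```text
18.65 [0.65289237 0.16012201 0.19000052] [-1.79890129e+02 -4.91015198e-02  9.01685396e+01]
[280.63789095 219.71220035] [280.29210827 207.8371281 ] [279.98910875 197.51947412] [280.37599438 196.54024935]
[(0.91, [232.6, 112.8], array([0.61457007, 0.23972731, 0.055     ])), (0.8, [280.8, 194.4], array([0.65652194, 0.16711219, 0.055     ]))]
```

View pics/w3.png

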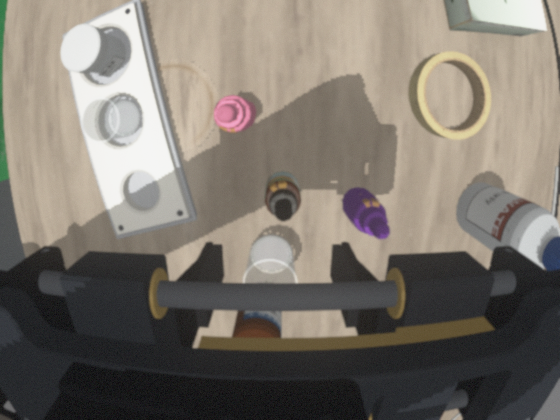

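drive_tool --angular '[[0, 0, 0], [0, 0, 0], [0, 0, 0], [0, 0, 0], [0, 0, 0], [0, 0, 0], [0, 0, 0], [0, 0, 0], [0, 0, 0], [0, 0, 0], [0, 0, 0], [0, 0, 0], [0, 0, 0], [0, 0, 0], [0, 0, 0]]' --delta_pos '[[0.2, 0.4, 0], [0, 0, 2], [0, 0, 3.5], [0, 0, 3.5], [0, 0, 2.5], [0, 0, 1.5], [0, 0, 0.8], [0, 0, 0], [0, 0, 0], [0, 0, 0], [0, 0, 0], [0, 0, 0], [0, 0, 0], [0, 0, 0], [0, 0, 0]]' --gripper '[6, 6, 6, 6, 6, 6, 6, 6, 6, 3, 3, 3, 3, 3, 3]' --squeeze 12

```text
time_s: 20.25
tool_pos: [0.6584, 0.1604, 0.0527]
tool_rot: [-180.0, 0.0, 90.1]
force: [-0.4, -0.4, 0.7]
grip_width: 0.0318
grasp_force: 12.0
```

drive_tool --angular '[[0, 0, 0], [0, 0, 0], [0, 0, 0], [0, 0, 0], [0, 0, 0], [0, 0, 0], [0, 0, 0], [0, 0, 0], [0, 0, 0], [0, 0, 0], [0, 0, 0], [0, 0, 0], [0, 0, 0]]' --delta_pos '[[0, 0, -1], [0, 0, -3], [0, 0, -3], [0, 0, -1], [0, -2, 0], [0, -4, 0], [0, -4, 0], [0, -3.4, 0], [-0.2, -2, 0], [0, 0, 1], [0, 0, 2], [0, 0, 0.5], [0, 0, 0]]' --gripper '[3, 3, 3, 3, 3, 3, 3, 3, 3, 3, 3, 3, 3]'

```text
time_s: 21.55
tool_pos: [0.504, 0.158, 0.0963]
tool_rot: [-179.9, -0.0, 90.0]
force: [0.1, -0.1, 0.4]
grip_width: 0.0318
grasp_force: 12.0
```

Run:
```python
from h import *
w=eyes.read_camera('wrist'); cv2.imwrite('pics/w4.png',cv2.resize(w['pixels'][90:330,140:420,::-1],None,fx=2.5,fy=2.5,interpolation=2))
o=telemetry.get_obs(); print(o['time_s'],o['tool_pos'],o['tool_rot'])
K=np.array(w['mtx'])
def pf(P):
    p=rot(w['orientation']).T@(np.array(P)-np.array(w['origin'])); th=np.arctan2(np.hypot(p[0],p[1]),p[2]); u=p[:2]/np.hypot(p[0],p[1])*th
    return (u*K[0,0]+K[:2,2]-[140,90])*2.5
x,y,z=o['tool_pos']
for P in [(.504,.159,.02),(.504,.164,.02),(x,y,z-.0527),(x,y+.005,z-.0527),(x,y,z+.049)]: print(pf(P))
```

```text
21.6 [0.50452648 0.15833284 0.09710586] [-1.79934811e+02 -2.67467797e-02  9.00493511e+01]
[341.65280322 329.98228412]
[341.68695664 313.61808745]
[343.37097693 362.59845945]
[343.42209532 344.73345553]
[342.61986045 607.15843246]
```

View pics/w4.png

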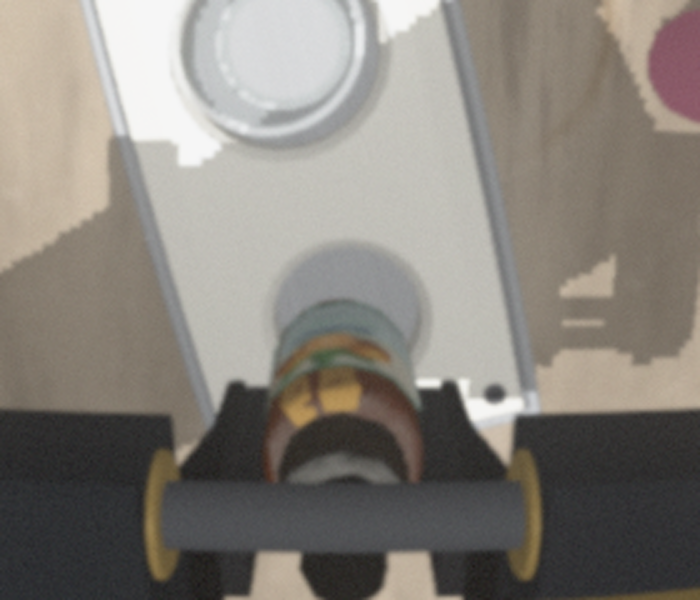

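Bottle bottom is at about (343,357) and the recess at (352,315). Relative to the predictions, the recess lies about 3 mm further in +x and +y, so I'll shift 2.5 mm each way and lower.

drive_tool --angular '[[0, 0, 0], [0, 0, 0], [0, 0, 0], [0, 0, 0], [0, 0, 0], [0, 0, 0], [0, 0, 0], [0, 0, 0]]' --delta_pos '[[0.25, 0.25, 0], [0, 0, 1.2], [0, 0, 1], [0, 0, 0.8], [0, 0, 0.5], [0, 0, 0.3], [0, 0, 0], [0, 0, 0]]' --gripper '[3, 3, 3, 3, 3, 3, 3, 3]'

```text
time_s: 22.4
tool_pos: [0.5071, 0.1609, 0.0597]
tool_rot: [180.0, -0.0, 90.1]
force: [0.5, 0.3, -0.6]
grip_width: 0.0319
grasp_force: 12.0
```

drive_tool --angular '[[0, 0, 0], [0, 0, 0], [0, 0, 0], [0, 0, 0], [0, 0, 0]]' --delta_pos '[[0, 0, 0.15], [0, 0, 0.1], [0, 0, 0.1], [0, 0, 0], [0, 0, 0]]' --gripper '[3, 3, 3, 3, 3]'

```text
time_s: 22.9
tool_pos: [0.5071, 0.1609, 0.0565]
tool_rot: [180.0, 0.0, 90.1]
force: [-2.0, 0.4, 4.9]
grip_width: 0.0321
grasp_force: 12.0
```

drive_tool --angular '[[0, 0, 0], [0, 0, 0], [0, 0, 0], [0, 0, 0], [0, 0, 0], [0, 0, 0], [0, 0, 0], [0, 0, 0], [0, 0, 0], [0, 0, 0], [0, 0, 0], [0, 0, 0], [0, 0, 0], [0, 0, 0], [0, 0, 0], [0, 0, 0], [0, 0, 0], [0, 0, 0], [0, 0, 0], [0, 0, 0]]' --delta_pos '[[0, 0, 0], [0, 0, 0], [0, 0, 0], [0, 0, -2], [0, 0, -4], [0, 0, -4], [0, 0, -3.5], [-2, 0.8, 0], [-4, 1.6, 0], [-4, 1.6, 0], [-4, 1.6, 0], [-4, 1.6, 0], [-4, 1.6, 0], [-4, 1.6, 0], [-4, 1.6, 0], [-4, 1.6, 0], [-3.7, 1.6, 0], [-2, 0.8, 0], [0, 0, 0], [0, 0, 0]]' --gripper '[5.5, 5.5, 5.5, 5.5, 5.5, 5.5, 5.5, 7.2, 7.2, 7.2, 7.2, 7.2, 7.2, 7.2, 7.2, 7.2, 7.2, 7.2, 7.2, 7.2]'

```text
time_s: 24.9
tool_pos: [0.667, -0.2356, 0.1902]
tool_rot: [-179.9, -0.1, 90.0]
force: [-0.7, -0.3, -0.0]
grip_width: 0.0722
grasp_force: 0.0
```

Run:
```python
from h import *
o=telemetry.get_obs(); print(o['time_s'],o['tool_pos'],o['tool_rot'])
w=eyes.read_camera('wrist')
d=cv2.cvtColor(w['pixels'],cv2.COLOR_RGB2HSV); m=cv2.inRange(d,(105,150,60),(125,255,255)); n,l,s,ce=cv2.connectedComponentsWithStats(m)
for i in range(1,n):
    if s[i,4]>200: print(s[i],ce[i],at(w,ce[i],.052,True))
c=eyes.read_camera('top'); save(c,'t5.png')
cv2.imwrite('pics/t5.png',np.vstack([cv2.resize(c['pixels'][140:270,95:295,::-1],None,fx=4,fy=4,interpolation=2)]))
d=cv2.cvtColor(c['pixels'],cv2.COLOR_RGB2HSV); m=cv2.inRange(d,(105,150,60),(125,255,255)); n,l,s,ce=cv2.connectedComponentsWithStats(m)
for i in range(1,n):
    if s[i,4]>60: print(s[i],ce[i],at(c,ce[i],.05))
```

```text
24.9 [ 0.66704835 -0.23561856  0.19020789] [-1.79942134e+02 -8.33111527e-02  9.00367729e+01]
[220  42  14  18 194] [226.40206186  50.01546392] [0.96761017 0.16669275 0.05      ]
[  0  53  13  47 388] [ 5.34020619 76.51804124] [0.81617405 0.68678016 0.05      ]
[366 181  18  21 264] [373.99242424 191.28787879] [ 0.66449233 -0.22996784  0.05      ]
```

View pics/t5.png

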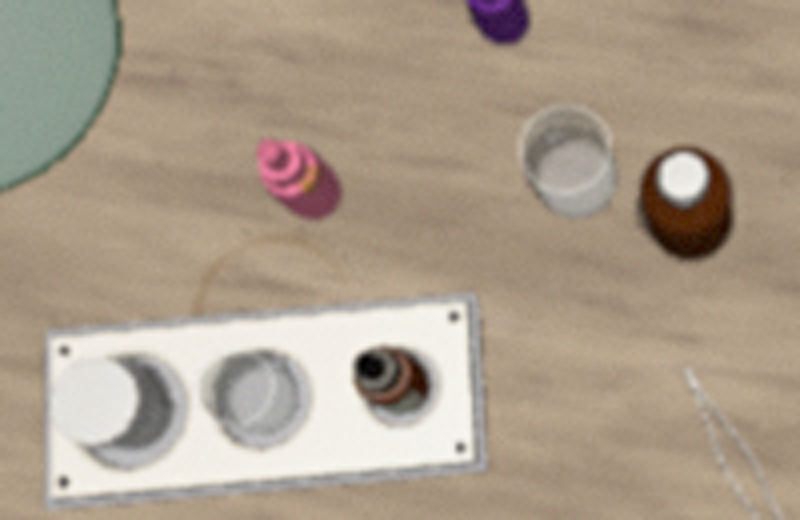

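The water tray is in order: jar, beaker and dropper all stand upright in their recesses. Now I'll refine the short jar position from the unobstructed first pictures.

Run:
```python
from h import *
c=dict(origin=[0.41997533,-0.05240277,0.90765199],orientation=[-168.10357421,0.20875993,-81.27684895],mtx=[[387.935,0,279.1913],[0,387.935,206.0136],[0,0,1]])
w=dict(origin=[0.55293959,-0.10790418,0.38433539],orientation=[163.588009,-0.0869834,0.612769],mtx=[[325.192,0,276.746],[0,325.192,208.066],[0,0,1]])
for f,cam,fi in [('top0',c,False),('w0',w,True)]:
    d=cv2.cvtColor(cv2.imread(f'pics/{f}.png'),cv2.COLOR_BGR2HSV); m=cv2.inRange(d,(100,130,50),(130,255,255)); n,l,s,ce=cv2.connectedComponentsWithStats(m)
    for i in range(1,n):
        if s[i,4]>150 and s[i,0]>300: print(f,s[i],ce[i],at(cam,ce[i],.05,fi))
# tweezers line in w0 and top0
print(at(w,(268,26),.004,True),at(w,(182,91),.004,True)); print(at(c,(255+47/4,220+48/4),.004),at(c,(255+151/4,220+241/4),.004))
```

```text
top0 [366 181  22  22 380] [376.42894737 191.11315789] [ 0.66573537 -0.23540248  0.05      ]
w0 [ 355  213   41   40 1113] [376.4034142  231.17789757] [ 0.66777029 -0.23252556  0.05      ]
[ 0.54229689 -0.00129772  0.004     ] [ 0.44145633 -0.07716124  0.004     ]
[ 0.54161223 -0.00085809  0.004     ] [ 0.44075383 -0.07726912  0.004     ]
```

drive_tool --angular '[[0, 0, 0], [0, 0, 0], [0, 0, 0], [0, 0, 0], [0, 0, 0], [0, 0, 0], [0, 0, 0], [0, 0, 0], [0, 0, 0], [0, 0, 0], [0, 0, 0], [0, 0, 0], [0, 0, 0]]' --delta_pos '[[0, 0, 2], [0, 0, 4], [0, 0, 4], [0, 0, 3], [0, 0, 1.5], [0, 0, 0.5], [0, 0, 0], [0, 0, 0], [0, 0, 0], [0, 0, 0], [0, 0, 0], [0, 0, 0], [0, 0, 0]]' --gripper '[7.2, 7.2, 7.2, 7.2, 7.2, 7.2, 7.2, 7.2, 4.8, 4.8, 4.8, 4.8, 4.8]' --squeeze 15

```text
time_s: 26.3
tool_pos: [0.6676, -0.2362, 0.0415]
tool_rot: [180.0, 0.0, 90.1]
force: [1.5, -0.0, 1.0]
grip_width: 0.0505
grasp_force: 15.0
```

drive_tool --angular '[[0, 0, 0], [0, 0, 0], [0, 0, 0], [0, 0, 0], [0, 0, 0], [0, 0, 0], [0, 0, 0], [0, 0, 0], [0, 0, 0], [0, 0, 0], [0, 0, 0], [0, 0, 0], [0, 0, 0], [0, 0, 0], [0, 0, 0]]' --delta_pos '[[0, 0, -1], [0, 0, -3], [0, 0, -3], [0.3, -2, 0], [0.4, -4, 0], [0.4, -4, 0], [0.4, -4, 0], [0.4, -3.8, 0], [0.3, -2, 0], [0, 0, 0], [0, 0, 2], [0, 0, 2], [0, 0, 1], [0, 0, 0], [0, 0, 0]]' --gripper '[4.8, 4.8, 4.8, 4.8, 4.8, 4.8, 4.8, 4.8, 4.8, 4.8, 4.8, 4.8, 4.8, 4.8, 4.8]'

```text
time_s: 27.8
tool_pos: [0.4701, -0.2142, 0.0615]
tool_rot: [180.0, -0.0, 90.1]
force: [-0.6, -0.3, -1.1]
grip_width: 0.0504
grasp_force: 15.0
```

drive_tool --angular '[[0, 0, 0], [0, 0, 0], [0, 0, 0], [0, 0, 0], [0, 0, 0], [0, 0, 0]]' --delta_pos '[[0, 0, 0.7], [0, 0, 0.5], [0, 0, 0.3], [0, 0, 0.1], [0, 0, 0.1], [0, 0, 0]]' --gripper '[4.8, 4.8, 4.8, 4.8, 4.8, 4.8]'

```text
time_s: 28.4
tool_pos: [0.4693, -0.2143, 0.0453]
tool_rot: [-180.0, 0.0, 90.1]
force: [-3.4, 1.4, 9.4]
grip_width: 0.0504
grasp_force: 14.9
```

drive_tool --angular '[[0, 0, 0], [0, 0, 0], [0, 0, 0], [0, 0, 0], [0, 0, 0], [0, 0, 0], [0, 0, 0], [0, 0, 0], [0, 0, 0], [0, 0, 0], [0, 0, 0], [0, 0, 0], [0, 0, 0.132], [0, 0, 0.132], [0, 0, 0.132], [0, 0, 0.132], [0, 0, 0.132], [0, 0, 0.132], [0, 0, 0.132], [0, 0, 0]]' --delta_pos '[[0, 0, 0], [0, 0, 0], [0, 0, 0], [0, 0, -2], [0, 0, -4], [0, 0, -4], [2, 0.25, 0], [4, 0.5, 0], [4, 0.5, 0], [4, 0.5, 0], [3, 0.37, 0], [0.5, 0.06, 0], [0, 0, 0], [0, 0, 0], [0, 0, 0], [0, 0, 0], [0, 0, 0], [0, 0, 0], [0, 0, 0], [0, 0, 0]]' --gripper '[7, 7, 7, 7, 7, 7, 7, 7, 7, 7, 7, 7, 5, 5, 5, 5, 5, 5, 5, 5]'

```text
time_s: 30.4
tool_pos: [0.4908, -0.0403, 0.1439]
tool_rot: [180.0, 0.0, 37.0]
force: [-0.4, 0.2, -0.7]
grip_width: 0.05
grasp_force: 0.0
```

Run:
```python
from h import *
o=telemetry.get_obs(); print(o['time_s'],o['tool_pos'],o['tool_rot'])
w=eyes.read_camera('wrist'); cv2.imwrite('pics/w6.png',cv2.resize(w['pixels'][60:340,120:440,::-1],None,fx=2,fy=2,interpolation=2))
K=np.array(w['mtx'])
def pf(P):
    p=rot(w['orientation']).T@(np.array(P)-np.array(w['origin'])); th=np.arctan2(np.hypot(p[0],p[1]),p[2]); u=p[:2]/np.hypot(p[0],p[1])*th
    return (u*K[0,0]+K[:2,2]-[120,60])*2
for P in [(.542,-.001,.004),(.491,-.039,.004),(.441,-.0772,.004)]: print(pf(P))
```

```text
30.4 [ 0.49080319 -0.04027955  0.14387557] [1.79988949e+02 2.46763892e-02 3.70251349e+01]
[311.42216005 139.17311395]
[310.52221082 279.1797103 ]
[311.35186769 403.55834793]
```

View pics/w6.png

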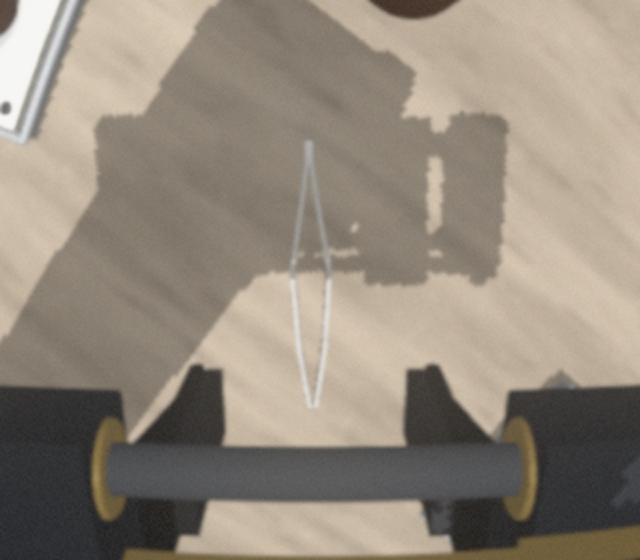

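Tweezers run (309,140)–(313,407), aligned with the tool. Descending.

drive_tool --angular '[[0, 0, 0], [0, 0, 0], [0, 0, 0], [0, 0, 0], [0, 0, 0], [0, 0, 0], [0, 0, 0], [0, 0, 0], [0, 0, 0]]' --delta_pos '[[0.1, 0, 2], [0, 0, 4], [0, 0, 3], [0, 0, 2], [0, 0, 1], [0, 0, 0.5], [0, 0, 0.1], [0, 0, 0], [0, 0, 0]]' --gripper '[5, 5, 5, 5, 5, 5, 5, 5, 5]'

```text
time_s: 31.35
tool_pos: [0.4926, -0.0388, 0.019]
tool_rot: [179.9, -0.1, 37.1]
force: [-0.2, 0.1, 0.3]
grip_width: 0.0499
grasp_force: 0.0
```

drive_tool --angular '[[0, 0, 0], [0, 0, 0], [0, 0, 0], [0, 0, 0], [0, 0, 0], [0, 0, 0], [0, 0, 0]]' --delta_pos '[[0, 0, 0.3], [0, 0, 0], [0, 0, 0], [0, 0, 0], [0, 0, 0], [0, 0, 0], [0, 0, 0]]' --gripper '[5, 5, 1, 1, 1, 1, 1]' --squeeze 12

```text
time_s: 32.05
tool_pos: [0.4917, -0.0386, 0.015]
tool_rot: [180.0, 0.0, 37.1]
force: [-0.5, 0.2, 0.1]
grip_width: 0.0183
grasp_force: 12.2
```

drive_tool --angular '[[0, 0, 0], [0, 0, 0], [0, 0, 0], [0, 0, 0], [0, 0, -0.133], [0, 0, -0.133], [0, 0, -0.133], [0, 0, -0.133], [0, 0, -0.133], [0, 0, -0.133], [0, 0, 0], [0, 0, 0], [0, 0, 0], [0, 0, 0], [0, 0, 0], [0, 0, 0], [0, 0, 0], [0, 0, 0], [0, 0, 0], [0, 0, 0]]' --delta_pos '[[0, 0, -1], [0, 0, -3], [0, 0, -4], [0, 0, -2], [0, 0, 0], [0, 0, 0], [0, 0, 0], [0, 0, 0], [0, 0, 0], [0, 0, 0], [-2, 0, 0], [-4, 0, 0], [-4, 0, 0], [-4, 0, 0], [-4, 0, 0], [-4, 0, 0], [-4, 0, 0], [-3.7, 0.1, 0], [0, 0, 0], [0, 0, 0]]' --gripper '[1, 1, 1, 1, 1, 1, 1, 1, 1, 1, 1, 1, 1, 1, 1, 1, 1, 1, 1, 1]'

```text
time_s: 34.05
tool_pos: [0.4554, -0.334, 0.1154]
tool_rot: [180.0, -0.0, 82.7]
force: [-0.2, 1.1, -0.7]
grip_width: 0.0184
grasp_force: 12.0
```

Run:
```python
from h import *
o=telemetry.get_obs(); print(o['time_s'],o['tool_pos'],o['tool_rot'],o['grip_width'])
w=eyes.read_camera('wrist'); cv2.imwrite('pics/w7.png',cv2.resize(w['pixels'][60:340,120:440,::-1],None,fx=2,fy=2,interpolation=2))
K=np.array(w['mtx'])
def pf(P):
    p=rot(w['orientation']).T@(np.array(P)-np.array(w['origin'])); th=np.arctan2(np.hypot(p[0],p[1]),p[2]); u=p[:2]/np.hypot(p[0],p[1])*th
    return np.round((u*K[0,0]+K[:2,2]-[120,60])*2)
a=np.radians(-7.2); X=np.array([np.cos(a),np.sin(a)]);Y=np.array([-np.sin(a),np.cos(a)]); C=np.array([.4605,-.2902])
for q in [(-.017,-.006,.034),(.017,-.006,.034),(-.017,-.082,.034),(.017,-.082,.034),(-.05,-.124,.014),(.05,.124,.014),(-.05,.124,.014)]: print(q,pf([*(C+q[0]*X+q[1]*Y),q[2]]))
T=o['tool_pos']; 
for v in (.064,-.064): print('tw',pf([*(T[:2]+v*Y),T[2]-.011]))
```

```text
34.05 [ 0.45540766 -0.33401222  0.11538827] [ 1.79983559e+02 -3.78266282e-02  8.27179237e+01] 0.018397394557577888
(-0.017, -0.006, 0.034) [264. 221.]
(0.017, -0.006, 0.034) [359. 221.]
(-0.017, -0.082, 0.034) [268. 413.]
(0.017, -0.082, 0.034) [355. 413.]
(-0.05, -0.124, 0.014) [201. 475.]
(0.05, 0.124, 0.014) [ 441. -113.]
(-0.05, 0.124, 0.014) [ 181. -112.]
tw [312. 166.]
tw [312. 584.]
```

View pics/w7.png

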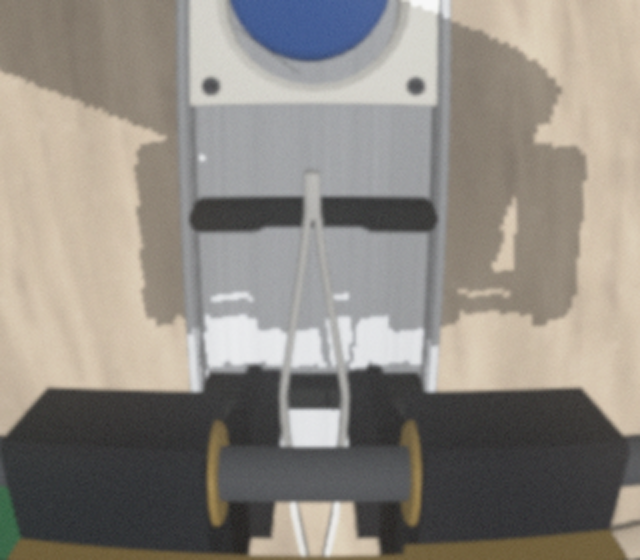

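The tweezers lie centred over the notch (312 vs notch 258–365), straight with the tray. I'll shift 2.5 mm toward the recess and lower.

drive_tool --angular '[[0, 0, 0], [0, 0, 0], [0, 0, 0], [0, 0, 0], [0, 0, 0], [0, 0, 0], [0, 0, 0], [0, 0, 0]]' --delta_pos '[[0.25, 0, 0], [0, 0, 2], [0, 0, 2.5], [0, 0, 1.5], [0, 0, 0.8], [0, 0, 0.5], [0, 0, 0], [0, 0, 0]]' --gripper '[1, 1, 1, 1, 1, 1, 1, 1]'

```text
time_s: 34.9
tool_pos: [0.4566, -0.3312, 0.0428]
tool_rot: [179.9, 0.0, 82.8]
force: [-0.2, -0.8, -0.3]
grip_width: 0.0183
grasp_force: 12.0
```

drive_tool --angular '[[0, 0, 0], [0, 0, 0], [0, 0, 0], [0, 0, 0], [0, 0, 0], [0, 0, 0], [0, 0, 0]]' --delta_pos '[[0, 0, 0.3], [0, 0, 0.1], [0, 0, 0.1], [0, 0, 0.05], [0, 0, 0.05], [0, 0, 0], [0, 0, 0]]' --gripper '[1, 1, 1, 1, 1, 1, 1]'

```text
time_s: 35.6
tool_pos: [0.4561, -0.3311, 0.037]
tool_rot: [-180.0, 0.0, 82.8]
force: [-2.7, 1.4, 6.7]
grip_width: 0.0181
grasp_force: 12.0
```

Contact at the expected height. Releasing and retreating.

drive_tool --angular '[[0, 0, 0], [0, 0, 0], [0, 0, 0], [0, 0, 0], [0, 0, 0], [0, 0, 0], [0, 0, 0], [0, 0, 0], [0, 0, 0], [0, 0, 0], [0, 0, 0], [0, 0, 0], [0, 0, 0]]' --delta_pos '[[0, 0, 0], [0, 0, 0], [0, 0, 0], [0, 0, -1], [0, 0, -3], [0, 0, -4], [0, 0, -4], [0, 0, -4], [-3, 0, 0], [-4, 0, 0], [-4, 0, 0], [-3, 0, 0], [0, 0, 0]]' --gripper '[3.5, 3.5, 3.5, 3.5, 3.5, 3.5, 3.5, 3.5, 3.5, 3.5, 3.5, 3.5, 3.5]'

```text
time_s: 36.9
tool_pos: [0.4354, -0.4754, 0.1959]
tool_rot: [-180.0, 0.1, 82.4]
force: [-0.1, -0.1, -0.2]
grip_width: 0.0348
grasp_force: 0.0
```

Run:
```python
from h import *
c=eyes.read_camera('scene'); w=eyes.read_camera('wrist')
a=cv2.resize(c['pixels'][150:370,170:450,::-1],(560,440),interpolation=2); cv2.imwrite('pics/s8.png',a)
cv2.imwrite('pics/w8.png',cv2.resize(w['pixels'][0:240,140:420,::-1],None,fx=2.4,fy=2.4,interpolation=2))
```

```text
(no output)
```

View pics/s8.png

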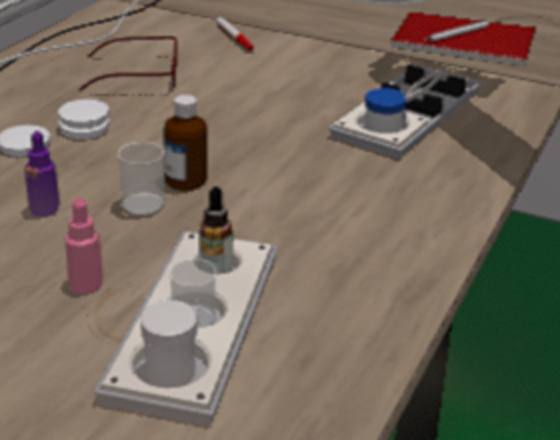

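View pics/w8.png

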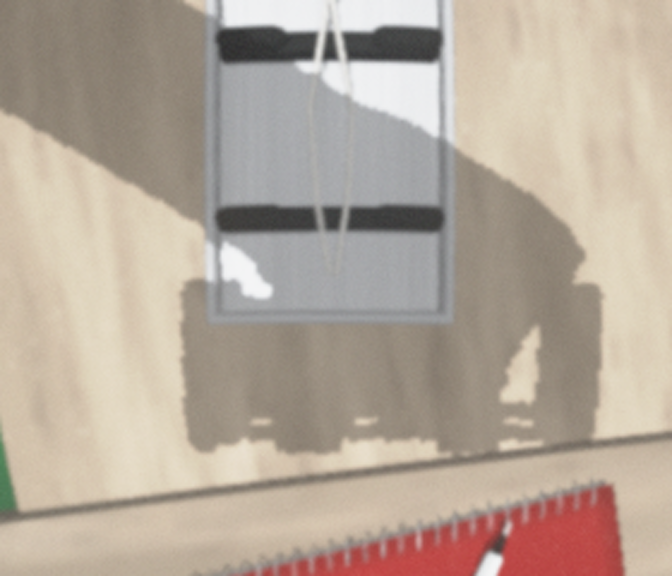

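The tweezers lie in both notches, with the widest part at row ~125 between the rails at rows 45 and 218. Everything else stands upright in its recess, and the stock is undisturbed.

```bash
python3 -c "
from cell import env
print(env.sign_off())"
```

```text
the job is handed in; nothing more can be done
None
```

Both kits are made up and the job was handed in at about 37 s of the 112 s allowed. The final pictures show all five items seated in the order asked and the large beaker and amber bottle still standing; the sign-off returned no verdict.

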